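# Fold the clip case's flap and tuck it under its lip

### The arm

A 7-joint arm with a two-finger parallel gripper is mounted at the origin on a cart in front of the work surface, level with it; the furniture and walls round the work are solid. World frame = base frame: x ahead of the robot, y to its left, z up, the work surface at z = 0. Lengths are in m, angles in degrees, forces in N, time in s.
With the tool pointing down it reaches from about 0.425 to 0.975 m from the base axis. Payload 16.7 kg.
Tool frame: the origin (TCP) lies at the very end of the fingers, on their centre line; the grasp point (between the pads) lies 19 mm behind it (arm.grasp_offset is the distance from the TCP to the grasp point, in m); z points along the fingers, y is the line along which they close (so a half turn about z gives the same grasp; the last joint's range is limited). The gripper opens to 85 mm and grips with 20 to 120 N. Pads are 22 mm wide; open, the fingers measure 114 mm over their backs; the gripper's body (76 mm by 85 mm) begins 54 mm behind the grasp point. The pads swing forward as they close: fully open they stand 13 mm farther back than shut.
Start: joints at [58.585, 24.414, 4.234, 92.017, -1.954, 63.644, -3.845], TCP at [0.262, -0.622, 0.231] pointing down, gripper open.
Joint ranges: [-163.25, 163.25], [-28.42, 122.38], [-70.27, 78.77], [12.13, 141.07], [-58.53, 238.53], [9.26, 117.41], [-156.51, 156.51]. Speed limits (degrees/s): [108.29, 108.29, 136.94, 136.94, 172.46, 172.46, 172.46].

### API

Orientations are given as [roll, pitch, yaw] about the fixed x, y, z axes, in that order (R = Rz(yaw) Ry(pitch) Rx(roll)).
In Python, from rig import arm, get_image, calibration gives the robot as it stands.
- The arm moves only by the tool step_arm, never from a script. Its argument "increments" is a list of rows, each an object with "gripper": the closure, from 0 (fully open) to 1 (shut); "translation": the shift along the tool's x, y, z in cm, a list of three; "delta_rot": the turn, a rotation vector about the tool's x, y, z in rad, a list of three. In form: [{"gripper": gripper, "translation": [dx, dy, dz], "delta_rot": [rx, ry, rz]}, ...]. A call has 1 to 5 rows; each row shifts and turns the commanded pose from where the row before left it, along the tool's axes as they then stand; what a row does not reach is not made up. A row lasts 1/12 s, in which the tool goes at most 41.7 mm and 7.16 degrees, less where a joint would pass 70% of its speed; a pose out of reach is approached as far as the arm can. A call with a gripper value outside its range is refused whole. The fingers move at their own pace and stop on an object; the grip force is fixed at half the most. Time passes only in rows, so rows that do not move let the fingers close. It gives the time, the measured TCP pose, the force, the opening and the grip force at its end, in the units of the state.
- arm.sense(): the state, without advancing time (a new reading comes with each control period).
- get_image(name): name is "side" or "top"; returns the picture (384x512x3 uint8, blue, green, red); there is no depth.
- calibration(name): a dict with "fx", "fy", "cx", "cy" (pixels), "position" and "rotation" of the camera in the world. Camera axes: x right, y down, z forward; pixel columns grow to the right and rows downward; lengths in m; the calibration is good to about 2 mm. A picture is of the moment at which its call begins. calibration takes no time and is no camera call.
- arm.sign_off(): hands the job in; it is judged then, once.
The state is a dict: "time_s": time; "q": joint angles; "qvel": joint speeds; "effort": joint torques, N m; "eef_pos": TCP position; "eef_rot": TCP orientation; "force": force on the tool from outside, world axes, zero at the start; "ft_torque": the same for the moment, N m; "width": finger opening in m; "grip_force": force on a finger pad.
Only numpy, scipy, OpenCV 4.12 (cv2) and the standard library are available. Lean on these libraries where they do the work, as an engineer would, in place of code of your own. Each camera call takes 0.05 s, during which the arm holds its last target. There are 200 camera calls.

### The job

Close the white clip case: with a fingertip fold its blue flap down flat, then push the flap along towards the orange lip until its edge is tucked fully home beneath the lip, so that it stays shut by itself once you let go. Only push and press the flap: do not pinch it, and leave the things standing round the case where they are.

Things in the scene. Friction and masses are not known exactly. Their poses are not given: they have to be found in the camera images.
- clip_case: White open tray with fabric clips inside, fixed to the desk, 132 (its x) x 110 (its y) x 30 mm high; with its lip it reaches 42 mm above the desk. Origin: centre of its underside, on the desk; z up. Its -x end (turned roughly to the robot) carries the orange lip, its +x end the flap's slotted hinge (two cheeks at y = +-51 mm, x = 34 to 70 mm, up to z = 41 mm). The tall sewing machine (about 0.3 m high, fixed) stands to the right of the case: go round or above it.
- flap (a joint): Hinge of the blue flap, rad: 0 = flat on the tray, about 1.6 = upright (edge up), up to 2.1 = leaning back away from the lip. It starts open. A light spring (about 0.07 N m near flat, some 1 N at the free edge) pushes it up again from flat unless the lip holds it; with friction it rests anywhere between about 1.3 and 1.9.
- flap_slide (a joint): How far the flap and its hinge axis are slid along the tray's -x towards the lip, m: 0 = back, 0.016 = stop, fully under the lip. About 3 N of friction; it stays where it is left. The hinge axis runs along the tray's y, at x = 62 mm minus this value, z = 33 mm in the frame of clip_case.
- flap_edge (a point): Middle of the flap's free edge, 100 mm from the hinge axis. The flap is 4 mm thick and 94 mm wide along the tray's y; flat, its top lies 35 mm above the desk. At slide 0 the lowered edge stops 4 mm short of the lip; at slide 0.016 it is 12 mm beneath it. Lowered with the slide already forward it lands on top of the lip.
- ridge (a point): Top middle of the white finger ridge on the flap's outer face (the upper face when it is flat), 66 mm from the hinge axis; 8 mm wide, 70 mm long along the tray's y, standing 6 mm above the face. Its side towards the hinge is the one to push against. Site's z axis: the flap's outer normal; x axis: along the flap from the edge to the hinge.
- lip_edge (a point): Middle of the lower inner edge of the orange lip: 38 mm above the desk (3 mm over the flat flap's top), 42 mm to the -x side of the tray's centre. The lip is 74 mm long along y, 4 mm thick and reaches 16 mm over the tray from an upstand at the tray's -x wall.
- flap_face: The flap's blue plate with the white ridge; origin on the hinge axis, axes as the ridge's.
- flap_liner: Grey lining on the flap's inner face (2 mm thick, 78 mm wide, 15 to 85 mm from the hinge axis); origin on the hinge axis.
- red_spool: Loose red thread spool, 26 mm across, 48 mm tall, standing beside the case on its +y side; origin at the centre of its underside.
- yellow_spool: Loose yellow thread spool, 26 mm across, 48 mm tall, standing beside the case on its -y side; origin at the centre of its underside.
- thimble: Loose grey thimble, 20 mm across, 22 mm tall, standing off the case's lip end; origin at the centre of its underside.
- tape_measure: Loose white round tape measure with a red button, 55 x 68 x 18 mm, lying on the desk to the right; origin at its underside.
- pin_tin: Loose blue tin, 62 x 89 x 22 mm, on the desk to the right; origin at the centre of its underside.
- fabric_marker: Loose white and red marker pen, 17 x 135 x 16 mm, lying near the desk's front edge; origin at its underside.

How it is judged:
By the outcome, as a careful person would: the job done as asked, in the order asked, and still so for the second after the job is handed in, with the robot touching nothing.
It also fails if it takes over 45 s, if anything falls off the work surface, if the arm or the gripper's body presses on something with over 40 N, if the wrist force passes 120 N, or if a joint passes its speed limit or range.

## Working session

There is one attempt and no reset: what is moved stays moved. The work goes in short steps, Python scripts to look and compute and a tool call to move; the robot and the scene stay as the last step left them, time stands still between calls to the robot, and variables do not carry over. Pictures are saved under pics/ and viewed, at most 10 in all, crops included, and the job is handed in when it is done.

Besides the shell and the picture viewer there is one more tool, called after "Call:" by a JSON object that holds its "name" and its "arguments", one argument or row to a line. step_arm: Moves the arm, as the interface text tells. Its arguments: {"type":"object","properties":{"increments":{"type":"array"}},"required":["increments"]}

```bash
mkdir -p pics
python3 - <<'E'
from rig import arm,get_image,calibration
import cv2
for n in("side","top"):
    cv2.imwrite(f"pics/{n}0.png",get_image(n)); c=calibration(n); print(n,c)
s=arm.sense(); print(s["time_s"],s["eef_pos"],s["eef_rot"],s["width"])
E
```

```text
side {'fx': 383.6693022857802, 'fy': 383.6693022857802, 'cx': 261.38729413940405, 'cy': 189.88340021551832, 'position': array([0.3483669 , 0.79723241, 0.70804748]), 'rotation': array([-130.20663156,   -0.23434242, -167.30411812])}
top {'fx': 477.81577247680525, 'fy': 477.81577247680525, 'cx': 253.14818070108439, 'cy': 196.87805546303585, 'position': array([0.24415369, 0.04383288, 1.41844317]), 'rotation': array([-168.65568356,   -0.38639879,  -91.57193818])}
0.1 [ 0.26192704 -0.62170408  0.23069775] [-1.79935356e+02  4.07426814e-03  2.28465127e+01] 0.08565522061484326
```

View pics/side0.png

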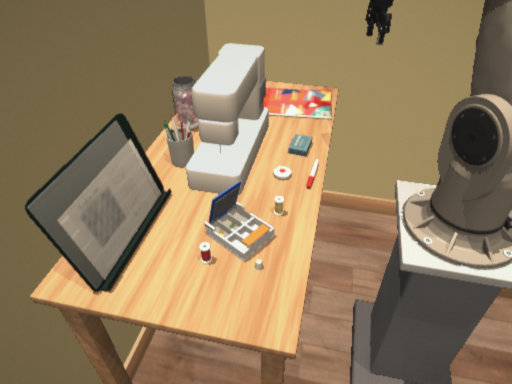

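View pics/top0.png

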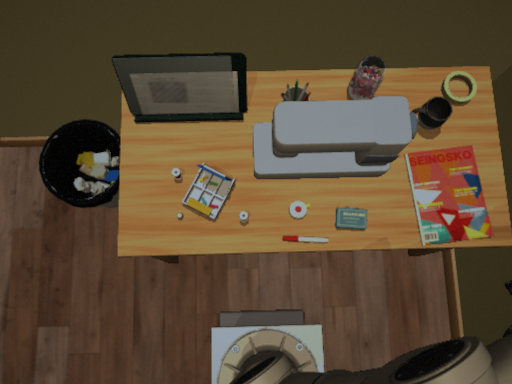

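The side view shows the case near (239,230), its flap upright at about (225,203) and the lip at (258,235). In the top view the case is near (209,192), with the spools at (177,174) and (244,217) and the thimble at (180,216). I'll zoom in on both.

Run:
```python
import cv2,numpy as np
a=cv2.imread("pics/side0.png")[175:275,190:290]; b=cv2.imread("pics/top0.png")[155:235,165:265]
z=lambda i:cv2.resize(i,None,fx=8,fy=8,interpolation=cv2.INTER_CUBIC)
cv2.imwrite("pics/sidez.png",cv2.resize(a,(600,600),interpolation=cv2.INTER_CUBIC)); cv2.imwrite("pics/topz.png",cv2.resize(b,(750,600),interpolation=cv2.INTER_CUBIC))
```

```text
(no output)
```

View pics/sidez.png

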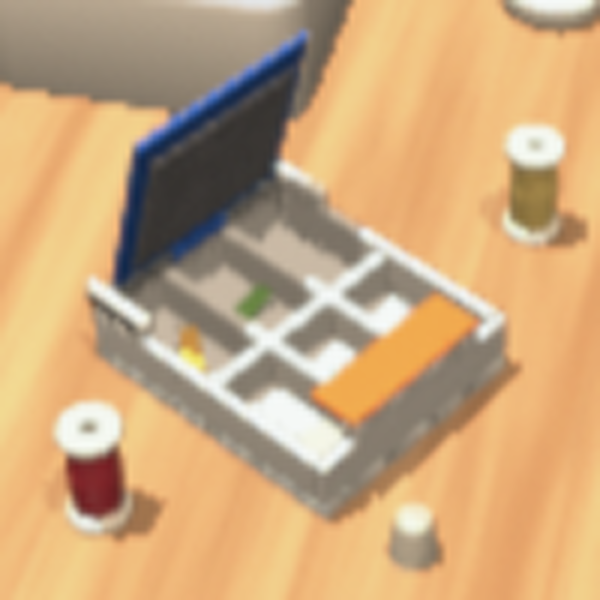

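View pics/topz.png

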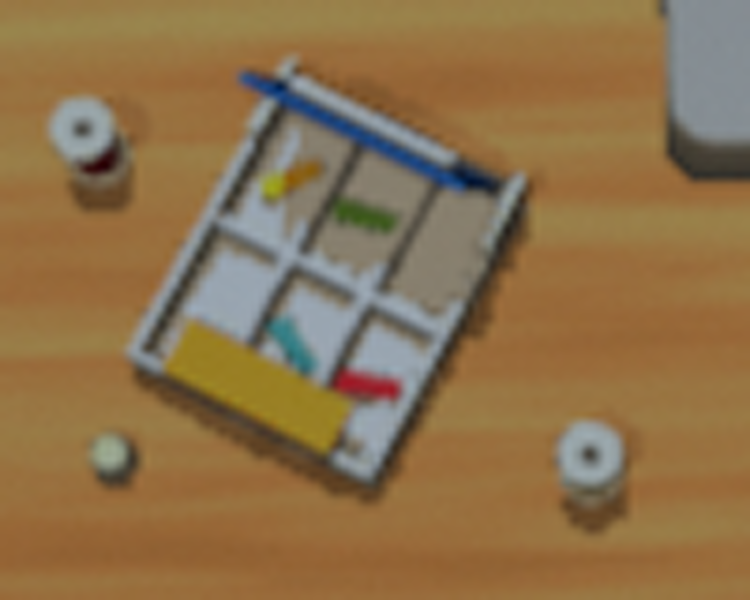

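The zooms show the lip, tray corners and flap edge clearly. The flap is slightly past vertical or close to it, the spools stand on either side, and the thimble is off the lip end. I'll fit the pose from these points.

```bash
cat > h.py <<'E'
import numpy as np, cv2
from rig import arm,get_image,calibration
from scipy.spatial.transform import Rotation as R
from scipy.optimize import least_squares
def proj(c,P):
    q=R.from_euler("xyz",c["rotation"],degrees=True).inv().apply(np.atleast_2d(P)-c["position"])
    return np.c_[c["cx"]+c["fx"]*q[:,0]/q[:,2],c["cy"]+c["fy"]*q[:,1]/q[:,2]]
def ray(c,uv,z):
    d=R.from_euler("xyz",c["rotation"],degrees=True).apply([(uv[0]-c["cx"])/c["fx"],(uv[1]-c["cy"])/c["fy"],1])
    return c["position"]+d*(z-c["position"][2])/d[2]
E
python3 - <<'E'
from h import *
S=calibration("side");T=calibration("top")
st=lambda p:np.array(p)/6+[190,175]
tt=lambda p:np.array(p)/7.5+[165,155]
t=[((-66,55,30),(132,355)),((-66,-55,30),(373,483)),((-42,37,42),(190,320)),((-42,-37,42),(353,400)),((70,51,41),(290,60)),((70,-51,41),(522,178))]
s=[((-42,37,42),(315,393)),((-42,-37,42),(440,295)),((-66,55,30),(325,467)),((-66,-55,30),(505,322))]
ft=[(47,(245,78)),(-47,(465,185))]; fs=[(47,(138,150)),(-47,(305,37))]
def W(v,P): return R.from_euler("z",v[2]).apply(np.array(P,float)/1000)+[v[0],v[1],0]
def F(v):
    e=lambda y:(62-100*np.cos(v[3]),y,33+100*np.sin(v[3]))
    A=proj(T,W(v,[p for p,_ in t]+[e(y) for y,_ in ft]))-[tt(u) for _,u in t+ft]
    B=proj(S,W(v,[p for p,_ in s]+[e(y) for y,_ in fs]))-[st(u) for _,u in s+fs]
    return np.r_[A.ravel(),B.ravel()]
r=least_squares(F,[.65,.15,-.4,1.6],loss="soft_l1"); v=r.x
print(v,np.degrees(v[2:]));print(F(v).reshape(-1,2).round(1).tolist())
for n,u,z in(("red",(82,128),.048),("yel",(590,455),.048),("thim",(110,455),.022)): print(n,ray(T,tt(u),z).round(3))
for n,u,z in(("red",(88,428),.048),("yel",(535,145),.048),("thim",(413,520),.022)): print(n,ray(S,st(u),z).round(3))
E
```

```text
[ 0.5421516   0.16025326 -0.50331431  1.31400567] [-28.83778553  75.28697888]
[[-1.6, 0.2], [-0.9, 0.1], [-0.5, -0.3], [-0.1, 0.5], [0.1, -0.4], [-0.5, -0.8], [-1.3, -0.3], [-0.8, 0.5], [-0.4, -1.0], [-0.2, -1.5], [0.3, -0.2], [1.1, -1.8], [-0.0, -1.4], [0.8, -1.8]]
red [0.599 0.253 0.048]
yel [0.464 0.056 0.048]
thim [0.473 0.245 0.022]
red [0.599 0.257 0.048]
yel [0.464 0.061 0.048]
thim [0.474 0.252 0.022]
```

Call:
{"name": "step_arm", "arguments": {
  "increments": [
    {"gripper":1,"translation":[0,0,-1.2],"delta_rot":[0,0,0.1]},
    {"gripper":1,"translation":[0,0,-1.2],"delta_rot":[0,0,0.1]},
    {"gripper":1,"translation":[0,0,-1.2],"delta_rot":[0,0,0.1]},
    {"gripper":1,"translation":[0,0,-1.2],"delta_rot":[0,0,0.1]},
    {"gripper":1,"translation":[0,0,-1.2],"delta_rot":[0,0,0.1]}
  ]
}}

```text
time_s: 0.52
eef_pos: [0.262, -0.6218, 0.2915]
eef_rot: [-180.0, 0.0, -6.1]
force: [-0.1, 0.4, -0.4]
width: 0.0254
grip_force: 0.0
```

Call:
{"name": "step_arm", "arguments": {
  "increments": [
    {"gripper":1,"translation":[0,0,-1.2],"delta_rot":[0,0,0.1]},
    {"gripper":1,"translation":[0,0,-1.2],"delta_rot":[0,0,0.1]},
    {"gripper":1,"translation":[0,0,-1.2],"delta_rot":[0,0,0.1]},
    {"gripper":1,"translation":[0,0,-1.2],"delta_rot":[0,0,0.102]},
    {"gripper":1,"translation":[0,0,0],"delta_rot":[0,0,0]}
  ]
}}

```text
time_s: 0.93
eef_pos: [0.2623, -0.6226, 0.3414]
eef_rot: [179.9, -0.1, -29.2]
force: [0.9, -0.2, 0.6]
width: -0.0003
grip_force: 0.0
```

Call:
{"name": "step_arm", "arguments": {
  "increments": [
    {"gripper":1,"translation":[-1.2,-3,0],"delta_rot":[0,0,0]},
    {"gripper":1,"translation":[-1.2,-3,0],"delta_rot":[0,0,0]},
    {"gripper":1,"translation":[-1.2,-3,0],"delta_rot":[0,0,0]},
    {"gripper":1,"translation":[-1.2,-3,0],"delta_rot":[0,0,0]},
    {"gripper":1,"translation":[-1.2,-3,0],"delta_rot":[0,0,0]}
  ]
}}

```text
time_s: 1.35
eef_pos: [0.2817, -0.4599, 0.3383]
eef_rot: [-180.0, 0.1, -28.6]
force: [0.1, 0.8, 0.6]
width: 0.0001
grip_force: 0.0
```

Call:
{"name": "step_arm", "arguments": {
  "increments": [
    {"gripper":1,"translation":[0,-3,0],"delta_rot":[0,0,0]},
    {"gripper":1,"translation":[0,-3,0],"delta_rot":[0,0,0]},
    {"gripper":1,"translation":[0,-3,0],"delta_rot":[0,0,0]},
    {"gripper":1,"translation":[0,-3,0],"delta_rot":[0,0,0]},
    {"gripper":1,"translation":[0,-3,0],"delta_rot":[0,0,0]}
  ]
}}

```text
time_s: 1.77
eef_pos: [0.3544, -0.3287, 0.3387]
eef_rot: [180.0, 0.0, -28.6]
force: [0.3, -0.9, 0.7]
width: 0.0008
grip_force: 0.0
```

Call:
{"name": "step_arm", "arguments": {
  "increments": [
    {"gripper":1,"translation":[0,-3,0],"delta_rot":[0,0,0]},
    {"gripper":1,"translation":[0,-3,0],"delta_rot":[0,0,0]},
    {"gripper":1,"translation":[0,-3,0],"delta_rot":[0,0,0]},
    {"gripper":1,"translation":[0,-3,0],"delta_rot":[0,0,0]},
    {"gripper":1,"translation":[0,-3,0],"delta_rot":[0,0,0]}
  ]
}}

```text
time_s: 2.18
eef_pos: [0.4267, -0.1974, 0.3387]
eef_rot: [180.0, 0.0, -28.6]
force: [0.2, -0.1, 0.3]
width: 0.0001
grip_force: 0.0
```

Call:
{"name": "step_arm", "arguments": {
  "increments": [
    {"gripper":1,"translation":[0,-3,0],"delta_rot":[0,0,0]},
    {"gripper":1,"translation":[0,-3,0],"delta_rot":[0,0,0]},
    {"gripper":1,"translation":[0,-3,0],"delta_rot":[0,0,0]},
    {"gripper":1,"translation":[0,-3,0],"delta_rot":[0,0,0]},
    {"gripper":1,"translation":[0,-3,0],"delta_rot":[0,0,0]}
  ]
}}

```text
time_s: 2.6
eef_pos: [0.4991, -0.066, 0.3387]
eef_rot: [180.0, 0.0, -28.6]
force: [0.2, -0.8, 0.8]
width: -0.0002
grip_force: 0.0
```

Call:
{"name": "step_arm", "arguments": {
  "increments": [
    {"gripper":1,"translation":[0.3,-3,0],"delta_rot":[0,0,0]},
    {"gripper":1,"translation":[0.3,-3,0],"delta_rot":[0,0,0]},
    {"gripper":1,"translation":[0.3,-3,0],"delta_rot":[0,0,0]},
    {"gripper":1,"translation":[0.3,-3,0],"delta_rot":[0,0,0]},
    {"gripper":1,"translation":[0.3,-3,0],"delta_rot":[0,0,0]}
  ]
}}

```text
time_s: 3.02
eef_pos: [0.5847, 0.058, 0.3385]
eef_rot: [180.0, 0.0, -28.6]
force: [0.2, -0.9, -0.6]
width: 0.0004
grip_force: 0.0
```

Call:
{"name": "step_arm", "arguments": {
  "increments": [
    {"gripper":1,"translation":[0,-3,0],"delta_rot":[0,0,0]},
    {"gripper":1,"translation":[0,-3,0],"delta_rot":[0,0,0]},
    {"gripper":1,"translation":[0,0,3],"delta_rot":[0,0,0]},
    {"gripper":1,"translation":[0,0,3],"delta_rot":[0,0,0]},
    {"gripper":1,"translation":[0,0,3],"delta_rot":[0,0,0]}
  ]
}}

```text
time_s: 3.43
eef_pos: [0.613, 0.1099, 0.2474]
eef_rot: [-180.0, 0.0, -28.6]
force: [1.2, -0.7, -0.6]
width: -0.0001
grip_force: 0.0
```

```bash
cat >> h.py <<'E'
C=np.array([.5422,.1603]); YAW=-28.84
def tip():
    s=arm.sense(); p=s["eef_pos"]; d=R.from_euler("z",-YAW,degrees=True)
    print("case mm",(d.apply([p[0]-C[0],p[1]-C[1],p[2]])*1000).round(1),"rot",s["eef_rot"].round(1),"Fcase",d.apply(s["force"]).round(1),"t",round(s["time_s"],2))
def shot(name,f):
    i=get_image(name)
    i=i[175:275,190:290] if name=="side" else i[155:235,165:265]
    cv2.imwrite(f,cv2.resize(i,None,fx=6,fy=6,interpolation=cv2.INTER_CUBIC))
E
python3 -c "from h import *; tip()"
```

```text
case mm [ 86.3 -10.  247.4] rot [-180.     0.   -28.6] Fcase [ 1.3 -0.  -0.6] t 3.43
```

Call:
{"name": "step_arm", "arguments": {
  "increments": [
    {"gripper":1,"translation":[0,-0.5,3],"delta_rot":[0,0,0]},
    {"gripper":1,"translation":[0,-0.5,3],"delta_rot":[0,0,0]},
    {"gripper":1,"translation":[0,0,3],"delta_rot":[0,0,0]},
    {"gripper":1,"translation":[0,0,3],"delta_rot":[0,0,0]},
    {"gripper":1,"translation":[0,0,2],"delta_rot":[0,0,0]}
  ]
}}

```text
time_s: 3.85
eef_pos: [0.6164, 0.1178, 0.1057]
eef_rot: [179.9, 0.2, -28.6]
force: [0.6, -0.3, -0.2]
width: 0.0001
grip_force: 0.0
```

Call:
{"name": "step_arm", "arguments": {
  "increments": [
    {"gripper":1,"translation":[0,0,2],"delta_rot":[0,0,0]},
    {"gripper":1,"translation":[0,0,0],"delta_rot":[0,0,0]}
  ]
}}

```text
time_s: 4.02
eef_pos: [0.6154, 0.1175, 0.0848]
eef_rot: [179.8, 0.3, -28.6]
force: [-0.7, -0.4, -0.5]
width: 0.0001
grip_force: 0.0
```

```bash
python3 -c "from h import *; tip(); shot('side','pics/s1.png')"
```

```text
case mm [84.8 -2.2 84.8] rot [179.8   0.3 -28.6] Fcase [-0.4 -0.7 -0.5] t 4.02
```

View pics/s1.png

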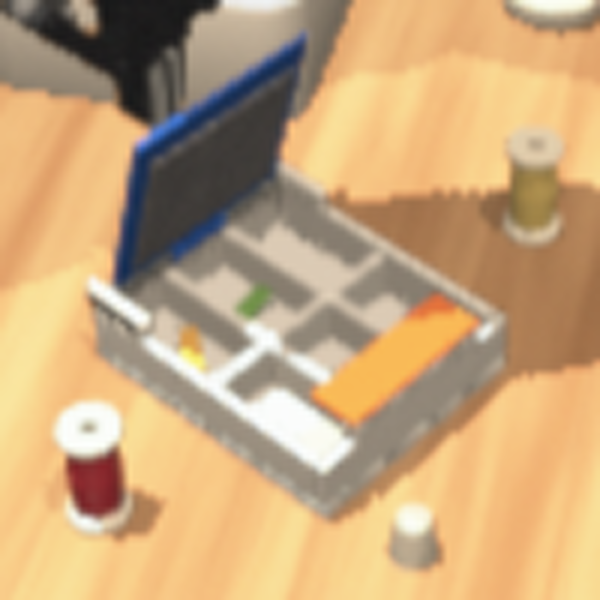

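The finger (black, top left) is behind the upright flap and nothing has been disturbed. Next comes the fold along an arc.

Call:
{"name": "step_arm", "arguments": {
  "increments": [
    {"gripper":1,"translation":[-1,-0.2,0],"delta_rot":[0,0,0]},
    {"gripper":1,"translation":[-1,0,0.1],"delta_rot":[0,0,0]},
    {"gripper":1,"translation":[-0.5,0,0.2],"delta_rot":[0,0,0]},
    {"gripper":1,"translation":[-0.5,0,0.2],"delta_rot":[0,0,0]},
    {"gripper":1,"translation":[-0.5,0,0.25],"delta_rot":[0,0,0]}
  ]
}}

```text
time_s: 4.48
eef_pos: [0.5883, 0.1372, 0.0826]
eef_rot: [-179.9, -0.1, -28.8]
force: [0.5, -0.0, 0.7]
width: 0.0
grip_force: 0.4
```

```bash
python3 -c "from h import *; tip()"
```

```text
case mm [51.5  2.  82.6] rot [-1.799e+02 -1.000e-01 -2.880e+01] Fcase [0.4 0.2 0.7] t 4.48
```

Call:
{"name": "step_arm", "arguments": {
  "increments": [
    {"gripper":1,"translation":[-0.35,0,0.25],"delta_rot":[0,0,0]},
    {"gripper":1,"translation":[-0.35,0,0.25],"delta_rot":[0,0,0]},
    {"gripper":1,"translation":[-0.37,0,0.25],"delta_rot":[0,0,0]},
    {"gripper":1,"translation":[-0.22,0,0.25],"delta_rot":[0,0,0]},
    {"gripper":1,"translation":[-0.2,0,0.25],"delta_rot":[0,0,0]}
  ]
}}

```text
time_s: 4.9
eef_pos: [0.5752, 0.144, 0.0691]
eef_rot: [180.0, 0.0, -28.8]
force: [-0.5, 0.0, 2.1]
width: 0.0004
grip_force: 0.6
```

Call:
{"name": "step_arm", "arguments": {
  "increments": [
    {"gripper":1,"translation":[-0.2,0,0.25],"delta_rot":[0,0,0]},
    {"gripper":1,"translation":[-0.2,0,0.25],"delta_rot":[0,0,0]},
    {"gripper":1,"translation":[0,0,0],"delta_rot":[0,0,0]},
    {"gripper":1,"translation":[0,0,0],"delta_rot":[0,0,0]}
  ]
}}

```text
time_s: 5.23
eef_pos: [0.5717, 0.1458, 0.0642]
eef_rot: [180.0, 0.0, -28.8]
force: [0.1, -0.2, 0.8]
width: -0.0001
grip_force: 0.2
```

```bash
python3 -c "from h import *; tip(); shot('side','pics/s2.png')"
```

```text
case mm [32.9  1.5 64.2] rot [180.    0.  -28.8] Fcase [ 0.2 -0.1  0.8] t 5.23
```

View pics/s2.png

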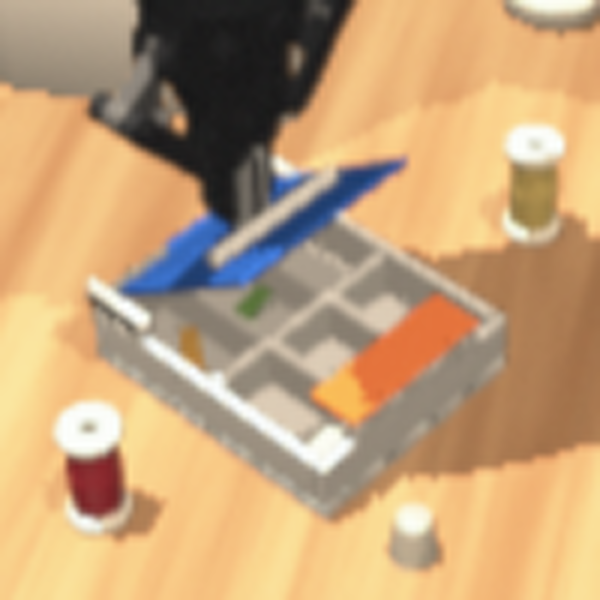

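The flap is at about 35°, with the finger on the hinge side of the ridge. Continuing down.

Call:
{"name": "step_arm", "arguments": {
  "increments": [
    {"gripper":1,"translation":[-0.2,0,0.3],"delta_rot":[0,0,0]},
    {"gripper":1,"translation":[-0.15,0,0.3],"delta_rot":[0,0,0]},
    {"gripper":1,"translation":[-0.15,0,0.3],"delta_rot":[0,0,0]},
    {"gripper":1,"translation":[-0.1,0,0.3],"delta_rot":[0,0,0]},
    {"gripper":1,"translation":[-0.1,0,0.3],"delta_rot":[0,0,0]}
  ]
}}

```text
time_s: 5.7
eef_pos: [0.5655, 0.1493, 0.049]
eef_rot: [-180.0, 0.0, -28.8]
force: [-1.7, 0.6, 2.0]
width: -0.0002
grip_force: 0.9
```

Call:
{"name": "step_arm", "arguments": {
  "increments": [
    {"gripper":1,"translation":[-0.05,0,0.3],"delta_rot":[0,0,0]},
    {"gripper":1,"translation":[0,0,0.3],"delta_rot":[0,0,0]},
    {"gripper":1,"translation":[0,0,0.2],"delta_rot":[0,0,0]},
    {"gripper":1,"translation":[0,0,0],"delta_rot":[0,0,0]}
  ]
}}

```text
time_s: 6.03
eef_pos: [0.5651, 0.1494, 0.0408]
eef_rot: [180.0, 0.0, -28.8]
force: [-0.4, 0.4, 0.8]
width: 0.0001
grip_force: 0.5
```

```bash
python3 -c "from h import *; tip()"
```

```text
case mm [25.4  1.5 40.8] rot [180.    0.  -28.8] Fcase [-0.5  0.2  0.8] t 6.03
```

Call:
{"name": "step_arm", "arguments": {
  "increments": [
    {"gripper":1,"translation":[0,0,0.2],"delta_rot":[0,0,0]},
    {"gripper":1,"translation":[0,0,0.2],"delta_rot":[0,0,0]},
    {"gripper":1,"translation":[0,0,0.15],"delta_rot":[0,0,0]},
    {"gripper":1,"translation":[0,0,0],"delta_rot":[0,0,0]},
    {"gripper":1,"translation":[0,0,0],"delta_rot":[0,0,0]}
  ]
}}

```text
time_s: 6.45
eef_pos: [0.5653, 0.1494, 0.0358]
eef_rot: [-180.0, 0.0, -28.8]
force: [0.3, 0.4, 0.9]
width: 0.0003
grip_force: 0.6
```

```bash
python3 -c "from h import *; tip()"
```

```text
case mm [25.5  1.6 35.8] rot [-180.     0.   -28.8] Fcase [0.  0.5 0.9] t 6.45
```

Call:
{"name": "step_arm", "arguments": {
  "increments": [
    {"gripper":1,"translation":[0,0,0.1],"delta_rot":[0,0,0]},
    {"gripper":1,"translation":[0,0,0.1],"delta_rot":[0,0,0]},
    {"gripper":1,"translation":[0,0,0],"delta_rot":[0,0,0]},
    {"gripper":1,"translation":[0,0,0],"delta_rot":[0,0,0]}
  ]
}}

```text
time_s: 6.78
eef_pos: [0.5656, 0.1494, 0.0345]
eef_rot: [-180.0, -0.0, -28.8]
force: [-4.3, 0.1, 13.3]
width: -0.0002
grip_force: 6.6
```

```bash
python3 -c "from h import *; tip(); shot('side','pics/s3.png')"
```

```text
case mm [25.7  1.8 34.5] rot [-180.    -0.   -28.8] Fcase [-3.8 -2.  13.3] t 6.78
```

View pics/s3.png

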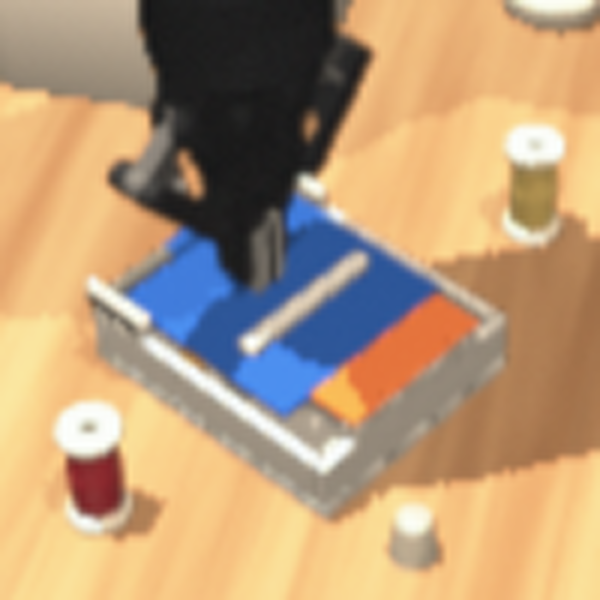

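The flap is flat under a 13 N press, with its edge just short of the lip and the fingertip behind the ridge at about (265,285). I'll ease the press slightly and push toward the lip.

Call:
{"name": "step_arm", "arguments": {
  "increments": [
    {"gripper":1,"translation":[-0.2,0,-0.05],"delta_rot":[0,0,0]},
    {"gripper":1,"translation":[-0.3,0,0],"delta_rot":[0,0,0]},
    {"gripper":1,"translation":[-0.3,0,0],"delta_rot":[0,0,0]},
    {"gripper":1,"translation":[-0.3,0,0],"delta_rot":[0,0,0]},
    {"gripper":1,"translation":[-0.2,0,0],"delta_rot":[0,0,0]}
  ]
}}

```text
time_s: 7.25
eef_pos: [0.5544, 0.1556, 0.0348]
eef_rot: [-180.0, -0.1, -28.9]
force: [1.9, -2.4, 6.7]
width: 0.0004
grip_force: 3.4
```

```bash
python3 -c "from h import *; tip()"
```

```text
case mm [13.   1.8 34.8] rot [-1.80e+02 -1.00e-01 -2.89e+01] Fcase [ 2.8 -1.2  6.7] t 7.25
```

Call:
{"name": "step_arm", "arguments": {
  "increments": [
    {"gripper":1,"translation":[-0.2,0,0],"delta_rot":[0,0,0]},
    {"gripper":1,"translation":[-0.2,0,0],"delta_rot":[0,0,0]},
    {"gripper":1,"translation":[-0.2,0,0],"delta_rot":[0,0,0]},
    {"gripper":1,"translation":[-0.2,0,0],"delta_rot":[0,0,0]},
    {"gripper":1,"translation":[-0.2,0,0],"delta_rot":[0,0,0]}
  ]
}}

```text
time_s: 7.67
eef_pos: [0.546, 0.1603, 0.0348]
eef_rot: [-179.9, -0.1, -28.9]
force: [3.6, -1.4, 5.6]
width: 0.0
grip_force: 2.7
```

```bash
python3 -c "from h import *; tip(); shot('side','pics/s4.png')"
```

```text
case mm [ 3.3  1.8 34.8] rot [-1.799e+02 -1.000e-01 -2.890e+01] Fcase [3.8 0.5 5.6] t 7.67
```

View pics/s4.png

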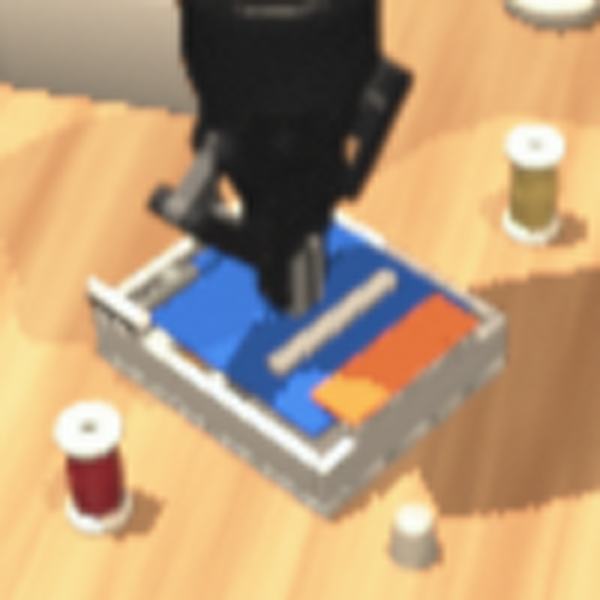

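The flap is sliding: the ridge has moved about 30 zoomed pixels and the edge is going under the orange lip. I'll keep pushing until it meets the stop.

Call:
{"name": "step_arm", "arguments": {
  "increments": [
    {"gripper":1,"translation":[-0.2,0,0],"delta_rot":[0,0,0]},
    {"gripper":1,"translation":[-0.2,0,0],"delta_rot":[0,0,0]},
    {"gripper":1,"translation":[-0.2,0,0],"delta_rot":[0,0,0]},
    {"gripper":1,"translation":[-0.2,0,0],"delta_rot":[0,0,0]}
  ]
}}

```text
time_s: 8.05
eef_pos: [0.5392, 0.1641, 0.0348]
eef_rot: [-179.9, -0.1, -28.9]
force: [14.7, -8.7, 2.3]
width: 0.0003
grip_force: 9.2
```

```bash
python3 -c "from h import *; tip()"
```

```text
case mm [-4.4  1.9 34.8] rot [-1.799e+02 -1.000e-01 -2.890e+01] Fcase [17.1 -0.5  2.3] t 8.05
```

Call:
{"name": "step_arm", "arguments": {
  "increments": [
    {"gripper":1,"translation":[-0.1,0,0],"delta_rot":[0,0,0]},
    {"gripper":1,"translation":[0,0,0],"delta_rot":[0,0,0]},
    {"gripper":1,"translation":[0,0,0],"delta_rot":[0,0,0]}
  ]
}}

```text
time_s: 8.3
eef_pos: [0.5393, 0.164, 0.0349]
eef_rot: [-179.9, -0.2, -28.9]
force: [9.6, -5.1, 2.5]
width: -0.0001
grip_force: 6.1
```

```bash
python3 -c "from h import *; tip()"
```

```text
case mm [-4.3  1.8 34.9] rot [-179.9   -0.2  -28.9] Fcase [10.9  0.2  2.5] t 8.3
```

The TCP no longer advances and the force is well above the slide friction, so it's at the stop. Releasing.

Call:
{"name": "step_arm", "arguments": {
  "increments": [
    {"gripper":1,"translation":[0.1,0,-0.2],"delta_rot":[0,0,0]},
    {"gripper":1,"translation":[0.1,0,-0.5],"delta_rot":[0,0,0]},
    {"gripper":1,"translation":[0,0,-2],"delta_rot":[0,0,0]},
    {"gripper":1,"translation":[0,0,-3],"delta_rot":[0,0,0]},
    {"gripper":1,"translation":[0,0,-3],"delta_rot":[0,0,0]}
  ]
}}

```text
time_s: 8.72
eef_pos: [0.5379, 0.1638, 0.1215]
eef_rot: [179.9, 0.1, -28.8]
force: [-0.0, -0.1, -0.3]
width: -0.0005
grip_force: 0.0
```

Call:
{"name": "step_arm", "arguments": {
  "increments": [
    {"gripper":1,"translation":[0,0,-3],"delta_rot":[0,0,0]},
    {"gripper":1,"translation":[0,0,-3],"delta_rot":[0,0,0]},
    {"gripper":1,"translation":[0,0,-3],"delta_rot":[0,0,0]},
    {"gripper":1,"translation":[0,0,0],"delta_rot":[0,0,0]},
    {"gripper":1,"translation":[0,0,0],"delta_rot":[0,0,0]}
  ]
}}

```text
time_s: 9.13
eef_pos: [0.5395, 0.1642, 0.2128]
eef_rot: [-179.9, -0.1, -28.8]
force: [0.3, 0.4, -0.5]
width: -0.0
grip_force: 0.0
```

```bash
python3 -c "
from h import *; tip(); shot('side','pics/s5.png')
P=lambda x,y,z:R.from_euler('z',YAW,degrees=True).apply(np.array([x,y,z])/1000)+[*C,0]
for x in(-4,-20): print(x,((proj(calibration('side'),[P(x,35,41),P(x,-35,41)])-[190,175])*6).round())"
```

```text
case mm [ -4.2   2.1 212.8] rot [-1.799e+02 -1.000e-01 -2.880e+01] Fcase [ 0.1  0.5 -0.5] t 9.13
-4 [[247. 339.]
 [367. 247.]]
-20 [[276. 359.]
 [395. 265.]]
```

View pics/s5.png

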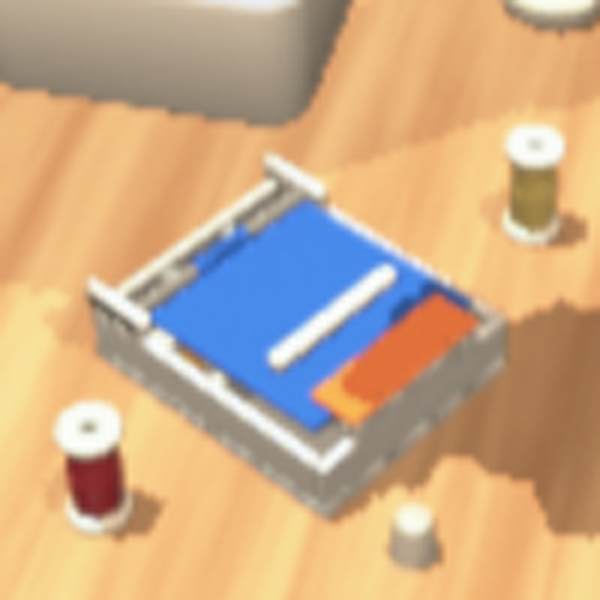

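The flap stays flat with the arm clear. The ridge runs from (275,360) to (393,270), which matches the full-slide prediction of (276,359) to (395,265). The edge is beneath the lip, and the spools and thimble haven't moved.

```bash
python3 -c "from rig import arm; print(arm.sign_off())"
```

```text
the job is handed in; nothing more can be done
None
```

The clip case is closed and handed in at about 9 s: the flap is folded flat, pushed to its stop under the lip, and stayed shut after the arm let go, with the spools and thimble still in place.

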